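# Fit the spacer ring and index the sample carriage

### The arm

A 7-joint arm with a two-finger parallel gripper is mounted at the origin on the work surface. World frame = base frame: x ahead of the robot, y to its left, z up, the work surface at z = 0. Lengths are in m, angles in rad, forces in N, time in s.
With the tool pointing down it reaches from about 0.4 to 0.85 m from the base axis. Payload 10.4 kg.
Tool frame: the origin (TCP) lies between the finger pads; the fingertips stand 8 mm ahead of it and the grasp point (between the pads) lies 11 mm behind it; z points along the fingers, x is the direction in which the jaws open and shut, and the axes are right-handed (so a half turn about z gives the same grasp; the last joint's range is limited). The gripper opens to 87 mm and grips with 3 to 60 N. Pads are 19 mm wide; open, the fingers measure 117 mm over their backs; the gripper's body (75 mm by 190 mm) begins 51 mm behind the grasp point.
Start: joints at [1.204, 0.332, -0.065, 1.46, 0.022, 1.35, -0.088], TCP at [0.211, -0.588, 0.231] pointing down, gripper open.
Joint ranges: [-2.6, 2.6], [-0.5, 2.12], [-1.47, 1.34], [0.16, 2.42], [-1.27, 4.41], [0.06, 2.06], [-2.6, 2.6]. Speed limits (rad/s): [2.22, 2.22, 2.79, 2.79, 3.14, 3.14, 3.14].

### API

Orientations are given as a unit quaternion [x, y, z, w].
In Python, from bench import r, viewer gives the robot as it stands.
- The arm moves only by the tool apply_moves, never from a script. Its argument "increments" is a list of rows, each an object with "grip": the closure in counts, from 0 (fully open) to 255 (shut); "xyz": the shift along the tool's x, y, z in mm, a list of three; "rotation": the turn, a rotation vector about the tool's x, y, z in degrees, a list of three. A call has 1 to 5 rows; each row is the pose to reach, as a shift and turn from the pose measured when the call began, along the tool's axes at that moment; what a row does not reach only later rows make up. A row lasts 1/8 s, in which the tool goes at most 62.5 mm and 10.7 degrees, less where a joint would pass 70% of its speed; a pose out of reach is approached as far as the arm can. A call with a gripper value outside its range is refused whole. The fingers move at their own pace and stop on an object; "squeeze" is the grip in N (left out, the last holds). Time passes only in rows, so rows that repeat a pose let the fingers close. It gives the time, the measured TCP pose, the force and the opening at its end, in the units of the state.
- r.read_state(): the state, without advancing time (a new reading comes with each control period).
- viewer.camera(name): name is "scene" or "top"; returns a dict with "img" (400x640x3 uint8, blue, green, red), "range_z" (400x640 float32, m along the optical axis (not along the pixel's ray), 0 where there is no reading), "vertical_fov" (degrees; the focal length in pixels is half the picture's height over the tangent of half this angle, whatever the lens; pixels are square), "cx", "cy" (the principal point, pixels), "D" ([k1, k2, p1, p2, k3] as OpenCV has them; the pictures are not rectified), "rvec" (rotation vector, rad) and "tvec" (3), from world to camera coordinates, as OpenCV has them. Camera axes: x right, y down, z forward; pixel columns grow to the right and rows downward; lengths in m; the calibration is good to about 2 mm. A picture is of the moment at which its call begins.
- r.close_job(): hands the job in, once; it reports no verdict.
The state is a dict: "time": time; "joint_positions": joint angles; "joint_vel": joint speeds; "joint_torque": joint torques, N m; "ee_pos": TCP position; "eef_rot": TCP orientation; "ft_force": force on the tool from outside, world axes, zero at the start; "torque": the same for the moment, N m; "width": finger opening in m.
Only numpy, scipy, OpenCV 4.12 (cv2) and the standard library are available. Lean on these libraries where they do the work, as an engineer would, in place of code of your own. Each camera call takes 0.05 s, during which the arm holds its last target.

### The job

Get the sample carriage on the little slide rail ready: take the taller of the two loose metal rings and lower it (do not drop it) over the carriage's upright post until it rests flat on the carriage. Then push the carriage along the rail, towards the end with the spring roller, until the roller snaps in between the two studs on the carriage's side and it stays there by itself. Leave the other ring, the jar, the dish and the screwdriver where they are.

Things in the scene. Friction and masses are not known exactly. Their poses are not given: they have to be found in the camera images.
- rail: dark steel slide rail, 40 wide, 270 long, 17 high, fixed to the bench on two dark feet. Origin: centre of its underside; its y axis runs along the rail, the way the carriage is to be pushed, z up. Dark end stops 12 high stand near both rail ends (up to 29 above the bench). A dark block 34 x 26 x 34 high with the spring roller stands at its +x side, centred 64 in x and 60 in y from the origin
- carriage (a joint): position of the carriage along the rail in m: 0 = stop at the trailing end of the rail, starts 0 to 0.045, 0.120 = roller snapped in between the studs, 0.123 = hard stop. Rail friction is about 1.5 N. The roller touches the first stud at about 0.105; riding over it takes about 4 to 8 N up to 0.113, then it snaps in
- post_seat (a point): point on the carriage's flat top (42 above the bench) on the axis of its upright steel post; axes as the rail's, moves with the carriage. The carriage is an aluminium block 60 (x) by 90 (y), from 18 to 42 above the bench, its centre 18 behind this point (-y). Post 16 in diameter, 38 tall, top 80 above the bench, its top 7 tapered to 9 diameter
- tab (a point): centre of the dark push tab that stands upright on the carriage's trailing (-y) end: 28 wide (x), 10 thick (y), 26 tall (42 to 68 above the bench); 56 behind the post axis. It can be pushed from behind (its -y face) or pinched from above; moves with the carriage
- plunger (a point): centre of the brass spring roller, 10 in diameter, 10 tall, 30 above the bench, fixed along the rail, gives only in x. The two upright steel studs, 12 in diameter and 14 apart, stick out 6 from the middle of the carriage's +x side
- tall_ring: the taller loose aluminium ring, outer diameter 40, bore 20, 24 high, about 65 g, standing flat on the bench. Origin: centre of its underside, z up along its axis
- short_ring: the shorter loose aluminium ring, outer diameter 40, bore 20, 12 high; not wanted. Origin: centre of its underside
- jar: white plastic jar, 72 in diameter, 110 tall. Origin: centre of its underside
- screwdriver: small screwdriver with yellow handle, 150 long, lying on the bench. Origin near its middle
- dish: shallow pale plastic dish, 90 in diameter, 16 high. Origin: centre of its underside
Things that resemble listed ones, but are neither listed nor needed, are in the scene too. Leave any turquoise look-alike of the tall_ring alone.

How it is judged:
On the way, in this order (a step that is already met when the one before it is completed fails the run):
1. the tall ring rests flat on the carriage around the post, before the carriage has reached the roller (horizontal distance between tall_ring and post_seat below 0.004 m and z of tall_ring in the frame of post_seat between -0.003 and 0.003 m and angle between tall_ring's own z axis and vertical below 0.08 rad and value of joint carriage below 0.1 m), for 0.2 s.
2. the carriage is snapped into the detent with the ring in place (horizontal distance between tall_ring and post_seat below 0.004 m and z of tall_ring in the frame of post_seat between -0.003 and 0.003 m and angle between tall_ring's own z axis and vertical below 0.08 rad and value of joint carriage between 0.1175 and 0.1225 m), for 0.2 s.
At the end, for the whole second after the job is handed in: The tall ring sits around the post (axis within 4 mm, underside within 3 mm of the carriage top, upright to 0.08 rad) and the carriage is held by the detent (joint 0.1175 to 0.1225 m), both at rest (all of step 2 and velocity of joint carriage between -0.01 and 0.01 m/s and linear speed of tall_ring below 0.02 m/s); the robot touches nothing.
It fails at once if the tall ring is dropped down the post instead of being lowered (falls free by more than about 8 mm) (horizontal distance between tall_ring and post_seat below 0.012 m and linear speed of tall_ring above 0.4 m/s and contact force between the fingers and tall_ring below 0.1 N).
It fails at once if the short ring is moved by more than 30 mm (distance of short_ring from where it was at the start of the episode above 0.03 m).
It fails at once if the jar is moved by more than 30 mm (distance of jar from where it was at the start of the episode above 0.03 m).
It fails at once if the screwdriver is moved by more than 30 mm (distance of screwdriver from where it was at the start of the episode above 0.03 m).
It fails at once if the dish is moved by more than 30 mm (distance of dish from where it was at the start of the episode above 0.03 m).
It also fails if it takes over 61 s, if anything falls off the work surface, if the arm or the gripper's body presses on something with over 40 N, if the wrist force passes 120 N, or if a joint passes its speed limit or range.

## Working session

There is one attempt and no reset: what is moved stays moved. The work goes in short steps, Python scripts to look and compute and a tool call to move; the robot and the scene stay as the last step left them, time stands still between calls to the robot, and variables do not carry over. Pictures are saved under pics/ and viewed, and the job is handed in when it is done.

Besides the shell and the picture viewer there is one more tool, called after ">>>" in YAML: its name, and indented under it one key for each argument. apply_moves: Moves the arm, as the interface text tells. Its arguments: {"type":"object","properties":{"increments":{"type":"array","items":{"type":"object","properties":{"grip":{"type":"number"},"xyz":{"type":"array","items":{"type":"number"}},"rotation":{"type":"array","items":{"type":"number"}}}}},"squeeze":{"type":"number"}},"required":["increments"]}

```bash
ls; mkdir -p pics; cat > h.py <<'E'
import numpy as np, cv2, pickle
from bench import r, viewer
def grab(n,f):
    c=viewer.camera(n); cv2.imwrite(f'pics/{f}.png',c['img']); pickle.dump(c,open(f'pics/{f}.pkl','wb')); return c
def load(f): return pickle.load(open(f'pics/{f}.pkl','rb'))
def K(c):
    f=200/np.tan(np.radians(c['vertical_fov'])/2); return np.array([[f,0,c['cx']],[0,f,c['cy']],[0,0,1.]])
def ray(c,uv):
    p=cv2.undistortPoints(np.array(uv,float).reshape(-1,1,2),K(c),np.array(c['D'],float)).reshape(-1,2)
    R=cv2.Rodrigues(np.array(c['rvec'],float))[0]; t=np.array(c['tvec'],float).ravel()
    return -R.T@t, np.c_[p,np.ones(len(p))]@R
def plane(c,uv,z):
    o,d=ray(c,uv); return o+d*((z-o[2])/d[:,2:3])
def cloud(c):
    v,u=np.mgrid[0:400,0:640]; o,d=ray(c,np.c_[u.ravel(),v.ravel()])
    return (o+d*c['range_z'].reshape(-1,1)).reshape(400,640,3)
def proj(c,P): return cv2.projectPoints(np.array(P,float).reshape(-1,1,3),np.array(c['rvec'],float),np.array(c['tvec'],float),K(c),np.array(c['D'],float))[0].reshape(-1,2)
E
python3 - <<'E'
from h import *
for n in('scene','top'):
    c=grab(n,n+'0'); print(n,c['vertical_fov'],c['cx'],c['cy'],c['D'],ray(c,[[320,200]]))
print(r.read_state())
E
```

```text
pics
scene 49.26502055749967 318.91253419632267 200.59321423453963 [0.01122512 0.         0.         0.         0.        ] (array([ 1.48746097, -0.19968662,  0.86369039]), array([[-0.73573059,  0.18430146, -0.65172198]]))
top 43.379690088287724 319.7956150765288 196.9018609159097 [-0.00098574  0.          0.          0.          0.        ] (array([0.46245264, 0.02012662, 1.21229806]), array([[ 0.09276248,  0.00682528, -0.99568402]]))
{'time': 0.1, 'joint_positions': array([ 1.20441473,  0.33279285, -0.06468767,  1.46083357,  0.02161717,
        1.34988063, -0.08854342]), 'joint_vel': array([-1.43225298e-04,  2.52463987e-04,  7.39521038e-05, -1.48231142e-03,
        8.27252888e-04, -4.89424776e-04,  1.13702593e-03]), 'joint_torque': array([ 7.45868510e-04, -6.24548149e+01,  2.43232230e-02, -3.90712667e+01,
       -6.13251259e-02,  3.66582850e-02,  3.71064800e-05]), 'ee_pos': array([ 0.21053452, -0.58813416,  0.22985469]), 'eef_rot': array([ 8.17624194e-01, -5.75751949e-01, -5.18682263e-04, -3.19662483e-04]), 'ft_force': array([-0.86911675,  0.30039732, -0.32602616]), 'torque': array([-0.0066319 ,  0.01092032, -0.00396326]), 'width': 0.08719071234898461}
```

View pics/scene0.png

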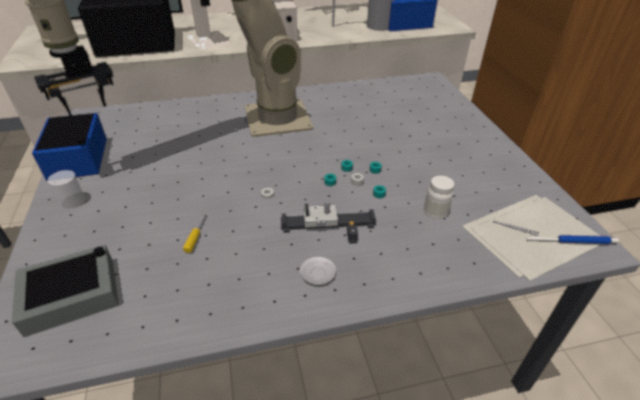

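View pics/top0.png

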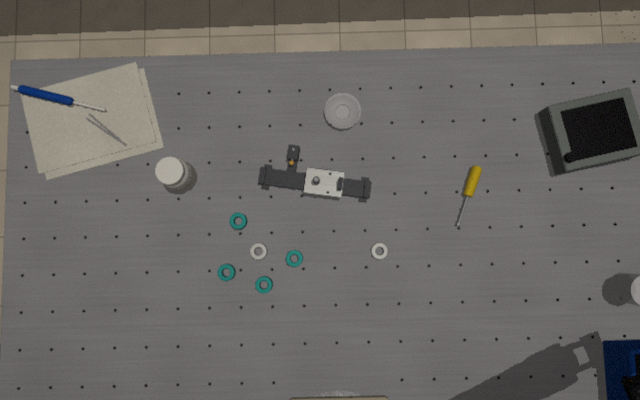

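The two metal rings are at top-view (258,251), which has turquoise look-alikes around it, and (379,251). The rail runs about (265,178)–(365,188), with the roller block at (293,155) and the post near (316,181). Next I'll measure heights and positions.

```bash
python3 - <<'E'
from h import *
for n in('top','scene'):
    c=load(n+'0'); P=cloud(c)
    if n=='top':
        ims=[cv2.resize(c['img'][y0:y0+70,x0:x0+100],None,fx=8,fy=8,interpolation=cv2.INTER_CUBIC)[:,:] for x0,y0 in((260,140),(215,205))]
    else: ims=[cv2.resize(c['img'][y0:y0+70,x0:x0+100],None,fx=8,fy=8,interpolation=cv2.INTER_CUBIC) for x0,y0 in((280,190),(310,150))]
    for i,m in enumerate(ims): cv2.imwrite(f'pics/z_{n}{i}.png',m)
    hsv=cv2.cvtColor(c['img'],cv2.COLOR_BGR2HSV)
    Z=P[...,2]; ok=(c['range_z']>0)&(abs(P[...,0]-.5)<.35)&(abs(P[...,1])<.4)
    m=((Z>.006)&ok).astype('uint8')
    k,l,s,ce=cv2.connectedComponentsWithStats(m)
    for i in range(1,k):
        if s[i,4]>30:
            q=P[l==i]; top=q[q[:,2]>np.percentile(q[:,2],90)-.006]
            b=c['img'][l==i].mean(0).astype(int)
            print(n,ce[i].round(1),s[i],'z90 %.4f'%np.percentile(q[:,2],90),'topc',((top.max(0)+top.min(0))/2).round(4),top.mean(0).round(4),np.ptp(top,0).round(3),b)
E
```

```text
top [341.9 109.8] [324  93  37  35 786] z90 0.0165 topc [ 0.7927 -0.0305  0.0163] [ 0.7947 -0.0304  0.0142] [0.088 0.088 0.012] [127 129 132]
top [313.4 179.1] [ 258  144  113   58 2625] z90 0.0440 topc [0.6431 0.038  0.0599] [0.6147 0.0199 0.045 ] [0.127 0.131 0.044] [93 96 97]
top [175.3 173.1] [ 155  156   42   35 1090] z90 0.1118 topc [0.6416 0.362  0.1111] [0.6415 0.3622 0.11  ] [0.061 0.061 0.011] [125 133 137]
top [469.8 186.1] [456 165  26  61 427] z90 0.0267 topc [ 0.6118 -0.3351  0.0258] [ 0.6123 -0.3359  0.0244] [0.072 0.038 0.01 ] [ 43 111 128]
top [237.6 220.1] [229 212  18  17 195] z90 0.0262 topc [0.5307 0.226  0.0255] [0.531  0.2256 0.0238] [0.038 0.039 0.01 ] [101 108  45]
top [258.  250.5] [250 243  17  17 183] z90 0.0265 topc [0.4576 0.1773 0.0251] [0.4575 0.1774 0.0241] [0.036 0.038 0.009] [136 143 145]
top [378.8 250.3] [371 242  17  17 165] z90 0.0145 topc [ 0.4517 -0.1086  0.0132] [ 0.4508 -0.1084  0.012 ] [0.038 0.038 0.009] [145 152 154]
top [293.7 257.7] [286 250  17  17 175] z90 0.0273 topc [0.4381 0.0938 0.0255] [0.4387 0.0937 0.0245] [0.038 0.036 0.008] [
[... 989 characters left out ...]
8.7 190.8] [372 185  14  13 143] z90 0.0269 topc [0.528  0.2243 0.0253] [0.5313 0.2249 0.0249] [0.043 0.035 0.008] [104 109  39]
scene [266.8 192. ] [261 188  13   9  90] z90 0.0153 topc [ 0.4525 -0.1079  0.0135] [ 0.4517 -0.1091  0.0131] [0.042 0.038 0.008] [149 153 157]
scene [328.1 219.5] [ 280  201   96   42 1735] z90 0.0448 topc [0.6387 0.0293 0.0614] [0.6183 0.0175 0.0474] [0.122 0.115 0.045] [93 94 96]
scene [192.4 237.2] [183 212  23  41 267] z90 0.0268 topc [ 0.6119 -0.3358  0.0252] [ 0.6137 -0.3353  0.0248] [0.072 0.04  0.009] [ 53 136 160]
scene [317.2 269.5] [300 257  35  27 661] z90 0.0168 topc [ 0.7897 -0.0299  0.0163] [ 0.7853 -0.0292  0.0146] [0.091 0.088 0.011] [163 162 168]
```

```bash
python3 -c "
import cv2,numpy as np
a=[cv2.resize(cv2.imread(f'pics/z_{n}{i}.png'),(400,280)) for n in('top','scene') for i in(0,1)]
cv2.imwrite('pics/mos.png',np.vstack([np.hstack(a[:2]),np.hstack(a[2:])]))"
```

```text
(no output)
```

View pics/mos.png

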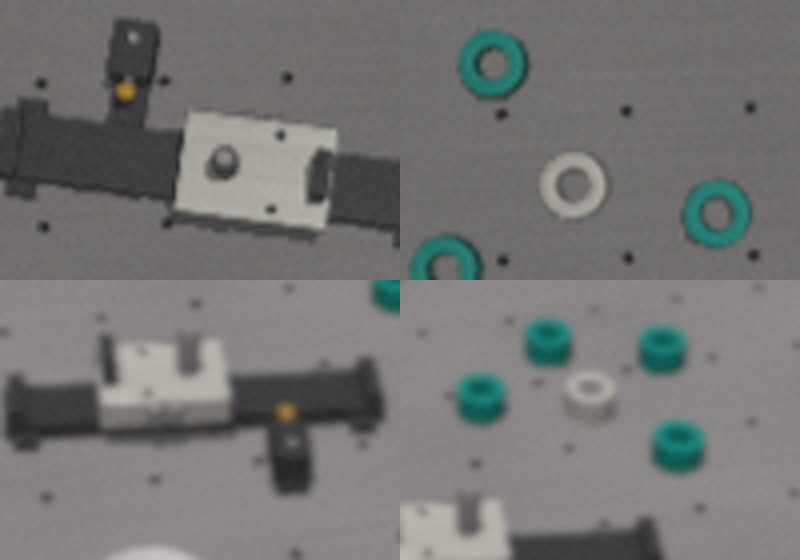

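The tall ring is the one in the middle of the turquoise group, at about (0.4575, 0.1775) with its top near 24.5 mm. Next are the post and the rail direction.

```bash
cat >> h.py <<'E'
from scipy.spatial.transform import Rotation as Rot
def inc(p,jaw=None,st=None):
    "shift/turn in tool axes (mm,deg) to tcp p, tool down with x axis at world angle jaw deg"
    st=st or r.read_state(); R=Rot.from_quat(st['eef_rot']); d=R.inv().apply(np.array(p)-st['ee_pos'])*1000
    rv=None
    if jaw is not None:
        a=np.radians(jaw); T=Rot.from_matrix(np.array([[np.cos(a),np.sin(a),0],[np.sin(a),-np.cos(a),0],[0,0,-1]]).T)
        rv=np.degrees((R.inv()*T).as_rotvec()).round(2)
    print('t %.2f tcp'%st['time'],st['ee_pos'].round(4),'shift',d.round(1),'turn',rv,'w %.4f'%st['width'],'F',st['ft_force'].round(1))
E
cat > car.py <<'E'
from h import *
def car(c):
    g=cv2.cvtColor(c['img'],cv2.COLOR_BGR2GRAY); 
    P=cloud(c); m=((g>115)&(abs(P[...,2]-.043)<.008)&(P[...,0]>.52)&(P[...,0]<.72)&(abs(P[...,1])<.2)).astype('uint8')*255
    m=cv2.morphologyEx(m,cv2.MORPH_OPEN,np.ones((3,3)))
    m=cv2.morphologyEx(m,cv2.MORPH_CLOSE,np.ones((9,9)))
    cs=cv2.findContours(m,0,2)[0]; k=max(cs,key=cv2.contourArea)
    W=plane(c,k.reshape(-1,2),.042)[:,:2]
    return cv2.minAreaRect((W*1000).astype('float32')),W
E
python3 - <<'E'
from car import *
for n in('top','scene'):
    c=load(n+'0'); print(n,car(c)[0])
    P=cloud(c); q=P[(P[...,2]>.066)&(abs(P[...,0]-.62)<.06)&(abs(P[...,1]-.03)<.09)]; print('high',q.round(3)[:25])
    m=(P[...,2]>.01)&(P[...,2]<.034)&(abs(P[...,0]-.62)<.05)&(abs(P[...,1]-.0)<.17)
    q=P[m][:,:2]; print('rail rect',cv2.minAreaRect((q*1000).astype('float32')))
    # brass
    h=cv2.cvtColor(c['img'],cv2.COLOR_BGR2HSV); mm=cv2.inRange(h,(8,120,80),(25,255,255)); 
    k,l,s,ce=cv2.connectedComponentsWithStats(mm)
    for i in range(1,k):
        w=plane(c,[ce[i]],.035)[0]
        if abs(w[0]-.65)<.07 and abs(w[1])<.2: print('brass',w,s[i,4])
E
```

```text
top ((614.0665893554688, 19.011165618896484), (88.64131927490234, 60.13138198852539), 81.38011169433594)
high [[ 0.624  0.04   0.074]
 [ 0.624  0.038  0.075]
 [ 0.623  0.036  0.078]
 [ 0.623  0.033  0.076]
 [ 0.621  0.042  0.08 ]
 [ 0.621  0.04   0.077]
 [ 0.621  0.038  0.079]
 [ 0.621  0.036  0.078]
 [ 0.621  0.033  0.08 ]
 [ 0.621  0.031  0.074]
 [ 0.621 -0.017  0.067]
 [ 0.621 -0.019  0.066]
 [ 0.621 -0.021  0.07 ]
 [ 0.621 -0.024  0.068]
 [ 0.619  0.043  0.077]
 [ 0.618  0.04   0.08 ]
 [ 0.618  0.038  0.08 ]
 [ 0.619  0.036  0.076]
 [ 0.618  0.033  0.08 ]
 [ 0.618  0.031  0.078]
 [ 0.618 -0.017  0.07 ]
 [ 0.619 -0.019  0.068]
 [ 0.619 -0.021  0.067]
 [ 0.618 -0.024  0.069]
 [ 0.617  0.043  0.077]]
rail rect ((622.596923828125, 39.22418212890625), (267.4630432128906, 70.92860412597656), 79.02457427978516)
brass [0.66340187 0.09413282 0.035     ] 16
scene ((616.0899658203125, 19.476078033447266), (87.05164337158203, 68.24658203125), 80.287109375)
high [[ 0.615  0.036  0.084]
 [ 0.61   0.04   0.079]
 [ 0.615  0.033  0.081]
 [ 0.615  0.036  0.08 ]
 [ 0.616  0.038  0.081]
 [ 0.615  0.042  0.079]
 [ 0.592 -0.018  0.068]
 [ 0.592 -0.015  0.068]
 [ 0.597 -0.014  0.072]
 [ 0.615  0.03   0.078]
 [ 0.62   0.032  0.082]
 [ 0.622  0.034  0.083]
 [ 0.62   0.037  0.081]
 [ 0.617  0.041  0.077]
 [ 0.594 -0.021  0.066]
 [ 0.599 -0.02   0.071]
 [ 0.596 -0.016  0.067]
 [ 0.599 -0.014  0.069]
 [ 0.616  0.03   0.075]
 [ 0.622  0.031  0.08 ]
 [ 0.617  0.035  0.075]
 [ 0.621  0.037  0.078]
 [ 0.622  0.04   0.078]
 [ 0.618  0.044  0.074]
 [ 0.601 -0.02   0.069]]
rail rect ((625.9378662109375, 38.70140838623047), (267.9395751953125, 71.55523681640625), 81.81759643554688)
brass [0.66384686 0.09619349 0.035     ] 12
```

>>> apply_moves:
  increments:
    - {"grip":40,"xyz":[0,0,0],"rotation":[0,0,0]}

```text
time: 0.22
ee_pos: [0.2105, -0.5879, 0.2294]
eef_rot: [0.818, -0.576, -0.001, -0.001]
ft_force: [0.2, 0.9, -0.6]
width: 0.0827
```

```bash
python3 - <<'E'
from h import *
inc([.42,-.35,.22],-25); inc([.45,-.1,.2],-25);inc([.4575,.1775,.13],-25)
E
```

```text
t 0.23 tcp [ 0.2105 -0.5879  0.2294] shift [-153.4 -277.5    9.7] turn [-4.00e-02  1.10e-01 -4.53e+01] w 0.0827 F [ 0.2  0.9 -0.6]
t 0.23 tcp [ 0.2105 -0.5879  0.2294] shift [-378.6 -390.    30.2] turn [-4.00e-02  1.10e-01 -4.53e+01] w 0.0827 F [ 0.2  0.9 -0.6]
t 0.23 tcp [ 0.2105 -0.5879  0.2294] shift [-637.2 -490.6  100.7] turn [-4.00e-02  1.10e-01 -4.53e+01] w 0.0827 F [ 0.2  0.9 -0.6]
```

>>> apply_moves:
  increments:
    - {"grip":75,"xyz":[-30,-55,2],"rotation":[0,0,-8]}
    - {"grip":75,"xyz":[-60,-110,4],"rotation":[0,0,-17]}
    - {"grip":75,"xyz":[-90,-165,6],"rotation":[0,0,-26]}
    - {"grip":75,"xyz":[-120,-220,8],"rotation":[0,0,-35]}
    - {"grip":75,"xyz":[-153,-277,10],"rotation":[0,0,-45.3]}

```text
time: 0.85
ee_pos: [0.418, -0.352, 0.2198]
eef_rot: [0.977, -0.214, -0.001, -0.001]
ft_force: [0.4, -0.8, 1.2]
width: 0.0618
```

```bash
python3 - <<'E'
from h import *
inc([.45,-.08,.2],-25);inc([.4575,.1775,.13],-25)
E
```

```text
t 0.85 tcp [ 0.418  -0.352   0.2198] shift [ -84.5 -260.5   20.2] turn [-0.07  0.08  0.31] w 0.0618 F [ 0.4 -0.8  1.2]
t 0.85 tcp [ 0.418  -0.352   0.2198] shift [-185.1 -497.5   90.6] turn [-0.07  0.08  0.31] w 0.0618 F [ 0.4 -0.8  1.2]
```

Excellent tracking.

>>> apply_moves:
  increments:
    - {"grip":75,"xyz":[-20,-55,4]}
    - {"grip":75,"xyz":[-40,-110,8]}
    - {"grip":75,"xyz":[-60,-165,12]}
    - {"grip":75,"xyz":[-80,-220,16]}
    - {"grip":75,"xyz":[-100,-275,20]}

```text
$.increments[0]: bad value
```

>>> apply_moves:
  increments:
    - {"grip":75,"xyz":[-20,-52,15]}
    - {"grip":75,"xyz":[-40,-104,30]}
    - {"grip":75,"xyz":[-60,-156,45]}
    - {"grip":75,"xyz":[-80,-205,60]}
    - {"grip":75,"xyz":[-85,-222,70]}

```text
$.increments[0]: bad value
```

```bash
python3 - <<'E'
from h import *
inc([.4575,.1775,.06],-25);inc([.4575,.1775,.011],-25)
grab('scene','scene1'); 
c=load('scene1');cv2.imwrite('pics/s1.png',cv2.resize(c['img'][100:250,250:450],None,fx=4,fy=4))
E
```

```text
t 0.85 tcp [ 0.418  -0.352   0.2198] shift [-185.  -497.5  160.6] turn [-0.07  0.08  0.31] w 0.0618 F [ 0.4 -0.8  1.2]
t 0.85 tcp [ 0.418  -0.352   0.2198] shift [-185.  -497.4  209.6] turn [-0.07  0.08  0.31] w 0.0618 F [ 0.4 -0.8  1.2]
```

View pics/s1.png

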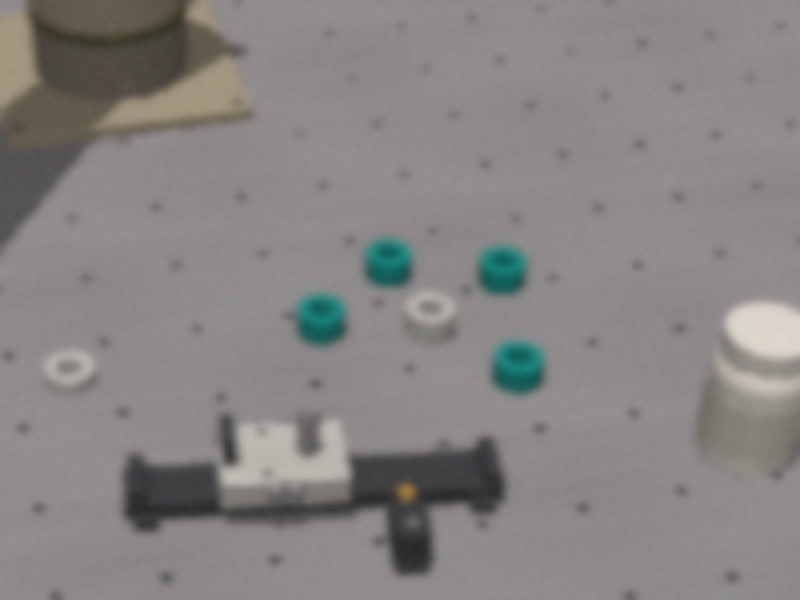

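The rotation field is required, so both calls were refused and nothing moved. The picture shows the unchanged scene, with the ring at crop (430,315). I'll resend with rotations.

>>> apply_moves:
  increments:
    - {"grip":75,"xyz":[-20,-55,4],"rotation":[0,0,0]}
    - {"grip":75,"xyz":[-40,-110,8],"rotation":[0,0,0]}
    - {"grip":75,"xyz":[-60,-165,12],"rotation":[0,0,0]}
    - {"grip":75,"xyz":[-80,-220,16],"rotation":[0,0,0]}
    - {"grip":75,"xyz":[-100,-275,20],"rotation":[0,0,0]}

```text
time: 1.52
ee_pos: [0.4422, -0.05, 0.2013]
eef_rot: [0.979, -0.205, 0.001, -0.002]
ft_force: [2.4, 0.5, 0.1]
width: 0.0612
```

>>> apply_moves:
  increments:
    - {"grip":75,"xyz":[-20,-52,15],"rotation":[0,0,0]}
    - {"grip":75,"xyz":[-40,-104,30],"rotation":[0,0,0]}
    - {"grip":75,"xyz":[-60,-156,45],"rotation":[0,0,0]}
    - {"grip":75,"xyz":[-80,-205,60],"rotation":[0,0,0]}
    - {"grip":75,"xyz":[-85,-222,70],"rotation":[0,0,0]}

```text
time: 2.15
ee_pos: [0.4525, 0.1911, 0.132]
eef_rot: [0.979, -0.203, 0.0, -0.003]
ft_force: [-0.2, -1.8, 0.2]
width: 0.0615
```

```bash
python3 - <<'E'
from h import *
inc([.4575,.1775,.06],-25);inc([.4575,.1775,.011],-25)
c=grab('scene','scene1'); 
cv2.imwrite('pics/s1b.png',cv2.resize(c['img'][100:250,250:450],None,fx=4,fy=4))
E
```

```text
t 2.15 tcp [0.4525 0.1911 0.132 ] shift [10.  10.9 71.9] turn [-0.35  0.04  1.6 ] w 0.0615 F [-0.2 -1.8  0.2]
t 2.15 tcp [0.4525 0.1911 0.132 ] shift [ 10.1  11.2 120.9] turn [-0.35  0.04  1.6 ] w 0.0615 F [-0.2 -1.8  0.2]
```

View pics/s1b.png

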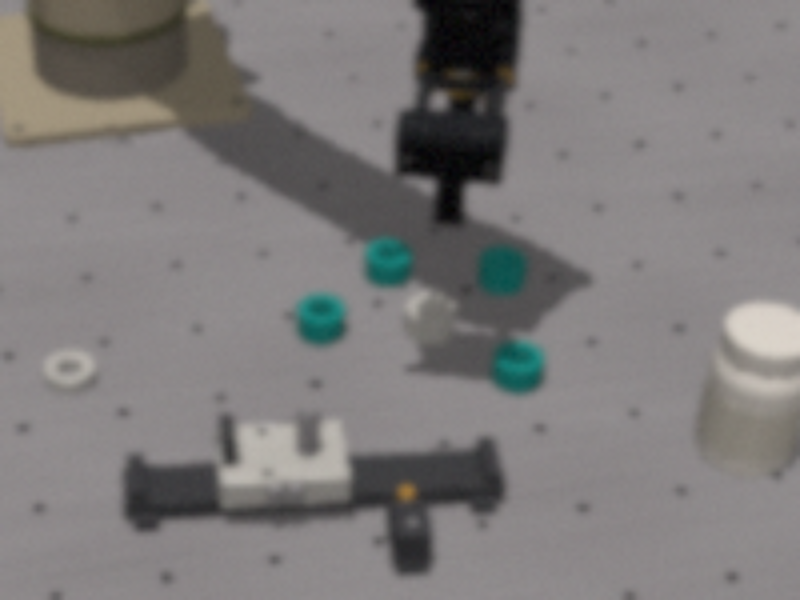

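The gripper is above the ring group, with its fingertips near crop (450,215). Next I align, then descend.

>>> apply_moves:
  increments:
    - {"grip":75,"xyz":[5,5.5,25],"rotation":[-0.3,0,1.6]}
    - {"grip":75,"xyz":[10,11,55],"rotation":[-0.3,0,1.6]}
    - {"grip":75,"xyz":[10,11,72],"rotation":[-0.3,0,1.6]}
    - {"grip":75,"xyz":[10,11,72],"rotation":[-0.3,0,1.6]}

```text
time: 2.7
ee_pos: [0.4565, 0.1776, 0.0583]
eef_rot: [0.976, -0.217, -0.002, -0.0]
ft_force: [-0.4, -0.1, 0.5]
width: 0.0611
```

```bash
python3 - <<'E'
from h import *
inc([.4575,.1775,.011],-25)
c=grab('top','top1'); 
cv2.imwrite('pics/t1.png',cv2.resize(c['img'][200:300,200:330],None,fx=6,fy=6))
E
```

```text
t 2.70 tcp [0.4565 0.1776 0.0583] shift [ 1.1 -0.3 47.3] turn [ 0.02  0.2  -0.01] w 0.0611 F [-0.4 -0.1  0.5]
```

View pics/t1.png

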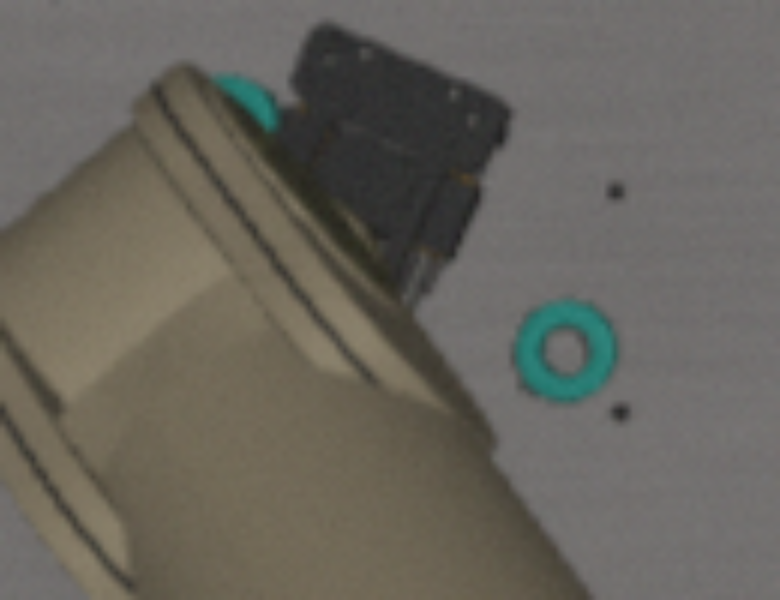

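The arm hides the target in the top view, but the measured TCP agrees with the ring position. Descending and gripping.

>>> apply_moves:
  increments:
    - {"grip":75,"xyz":[1,0,18],"rotation":[0,0,0]}
    - {"grip":75,"xyz":[1,0,36],"rotation":[0,0,0]}
    - {"grip":75,"xyz":[1,0,46],"rotation":[0,0,0]}
    - {"grip":75,"xyz":[1,0,47],"rotation":[0,0,0]}
    - {"grip":75,"xyz":[1,0,47],"rotation":[0,0,0]}
  squeeze: 15

```text
time: 3.38
ee_pos: [0.4581, 0.178, 0.0124]
eef_rot: [0.976, -0.216, -0.001, -0.001]
ft_force: [0.7, -0.6, -0.7]
width: 0.0616
```

>>> apply_moves:
  increments:
    - {"grip":200,"xyz":[0,0,0],"rotation":[0,0,0]}
    - {"grip":200,"xyz":[0,0,0],"rotation":[0,0,0]}
    - {"grip":200,"xyz":[0,0,0],"rotation":[0,0,0]}
    - {"grip":200,"xyz":[0,0,0],"rotation":[0,0,0]}

```text
time: 3.88
ee_pos: [0.4582, 0.178, 0.0126]
eef_rot: [0.976, -0.216, -0.001, -0.001]
ft_force: [-0.2, -0.1, 2.9]
width: 0.0399
```

>>> apply_moves:
  increments:
    - {"grip":200,"xyz":[0,0,-20],"rotation":[0,0,0]}
    - {"grip":200,"xyz":[0,0,-60],"rotation":[0,0,0]}
    - {"grip":200,"xyz":[0,0,-100],"rotation":[0,0,0]}
    - {"grip":200,"xyz":[0,0,-120],"rotation":[0,0,0]}
    - {"grip":200,"xyz":[0,0,-120],"rotation":[0,0,0]}

```text
time: 4.5
ee_pos: [0.4593, 0.1783, 0.1349]
eef_rot: [0.976, -0.216, 0.001, -0.001]
ft_force: [0.1, -0.6, -0.8]
width: 0.0397
```

```bash
python3 - <<'E'
from h import *
inc([.6168,.0368,.12],-9)
c=grab('scene','scene2'); 
cv2.imwrite('pics/s2.png',cv2.resize(c['img'][100:250,250:450],None,fx=4,fy=4))
E
```

```text
t 4.50 tcp [0.4593 0.1783 0.1349] shift [202.5  61.8  15. ] turn [ -0.16  -0.1  -15.98] w 0.0397 F [ 0.1 -0.6 -0.8]
```

View pics/s2.png

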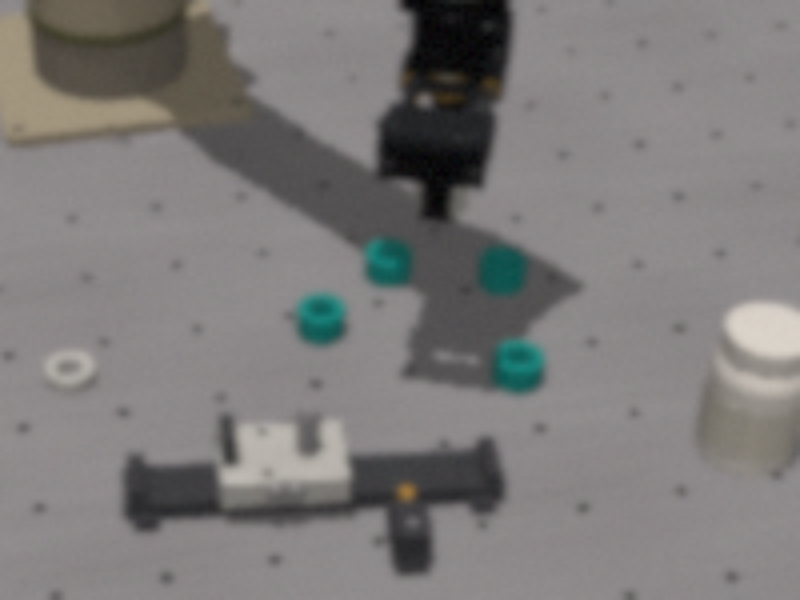

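>>> apply_moves:
  increments:
    - {"grip":200,"xyz":[40,12,2],"rotation":[0,0,7]}
    - {"grip":200,"xyz":[90,27,5],"rotation":[0,0,15]}
    - {"grip":200,"xyz":[140,43,8],"rotation":[0,0,24]}
    - {"grip":200,"xyz":[185,56,11],"rotation":[0,0,31]}
    - {"grip":200,"xyz":[202,62,15],"rotation":[0,0,35]}

```text
time: 5.18
ee_pos: [0.6164, 0.0335, 0.1165]
eef_rot: [0.865, -0.503, -0.001, -0.0]
ft_force: [-0.2, 0.7, -1.0]
width: 0.0397
```

>>> apply_moves:
  increments:
    - {"grip":200,"xyz":[0,0,0],"rotation":[0,0,0]}

```text
time: 5.3
ee_pos: [0.616, 0.0326, 0.1147]
eef_rot: [0.864, -0.503, -0.002, 0.001]
ft_force: [-0.5, 0.4, -0.7]
width: 0.0398
```

```bash
python3 - <<'E'
from h import *
inc([.6168,.0368,.12],-60)
c=grab('scene','scene3'); t=grab('top','top3')
a=cv2.resize(c['img'][170:240,270:380],None,fx=7,fy=7,interpolation=cv2.INTER_CUBIC)[:, :770]
cv2.imwrite('pics/s3.png',a)
cv2.imwrite('pics/t3.png',cv2.resize(t['img'][130:230,240:380],None,fx=5,fy=5))
E
```

```text
t 5.30 tcp [0.616  0.0326 0.1147] shift [-3.2 -2.8 -5.3] turn [ 0.18  0.19 -0.4 ] w 0.0398 F [-0.5  0.4 -0.7]
```

View pics/s3.png

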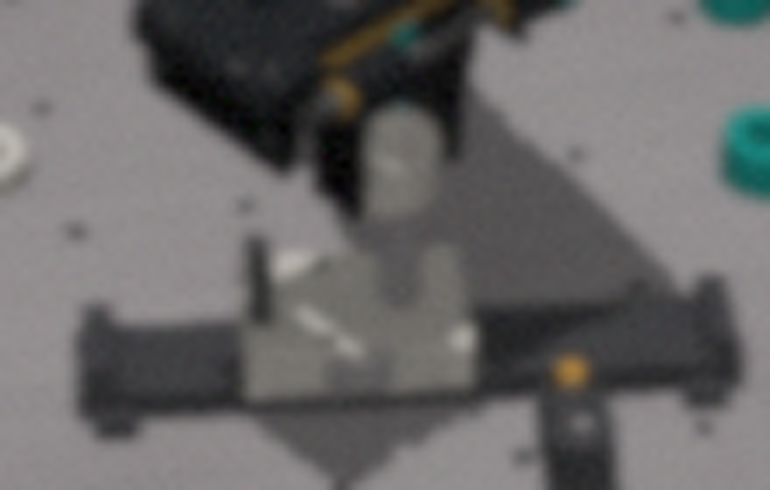

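View pics/t3.png

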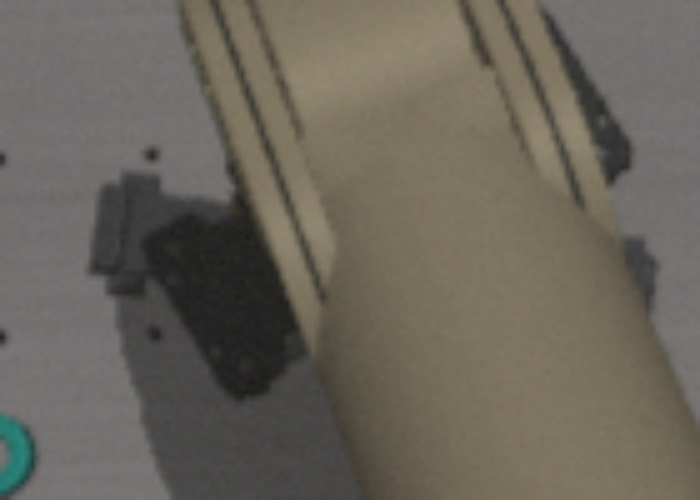

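The ring is held between the fingers in the scene crop at (402,160), above the post at (402,280), and is level. I'll correct the few millimetres of lateral error before lowering.

>>> apply_moves:
  increments:
    - {"grip":200,"xyz":[-3.2,-2.8,0],"rotation":[0,0,0]}
    - {"grip":200,"xyz":[-3.2,-2.8,5],"rotation":[0,0,0]}
    - {"grip":200,"xyz":[-3.2,-2.8,14],"rotation":[0,0,0]}
    - {"grip":200,"xyz":[-3.2,-2.8,16],"rotation":[0,0,0]}
    - {"grip":200,"xyz":[-3.2,-2.8,16],"rotation":[0,0,0]}

```text
time: 6.02
ee_pos: [0.616, 0.0383, 0.0992]
eef_rot: [0.865, -0.502, -0.002, 0.0]
ft_force: [-0.0, 0.6, -0.4]
width: 0.0397
```

```bash
python3 - <<'E'
from h import *
for n in('top0','scene0'):
    c=load(n);P=cloud(c);m=(P[...,2]>.072)&(abs(P[...,0]-.617)<.02)&(abs(P[...,1]-.037)<.02);v,u=np.where(m)
    print(n,plane(c,[[u.mean(),v.mean()]],P[m][:,2].mean()),len(u))
inc([.6168,.0368,.09],-60)
c=grab('scene','scene4')
P=cloud(c); g=cv2.cvtColor(c['img'],cv2.COLOR_BGR2GRAY)
m=(g>85)&(P[...,2]>.083)&(P[...,2]<.118)&(abs(P[...,0]-.63)<.03)&(abs(P[...,1]-.035)<.035); q=P[m]; print('ring pts',len(q),q.min(0).round(4),q.max(0).round(4),q.mean(0).round(4))
cv2.imwrite('pics/s4.png',cv2.resize(c['img'][170:240,270:380],None,fx=7,fy=7,interpolation=cv2.INTER_CUBIC))
E
```

```text
top0 [[0.61697403 0.03689165 0.07742774]] 34
scene0 [[0.61860175 0.03577375 0.07825545]] 22
t 6.03 tcp [0.616  0.0383 0.0992] shift [ 1.7 -0.   9.2] turn [ 0.17  0.2  -0.22] w 0.0397 F [-0.   0.6 -0.4]
ring pts 128 [0.6008 0.0058 0.0887] [0.6383 0.0542 0.1145] [0.6238 0.0392 0.1043]
```

View pics/s4.png

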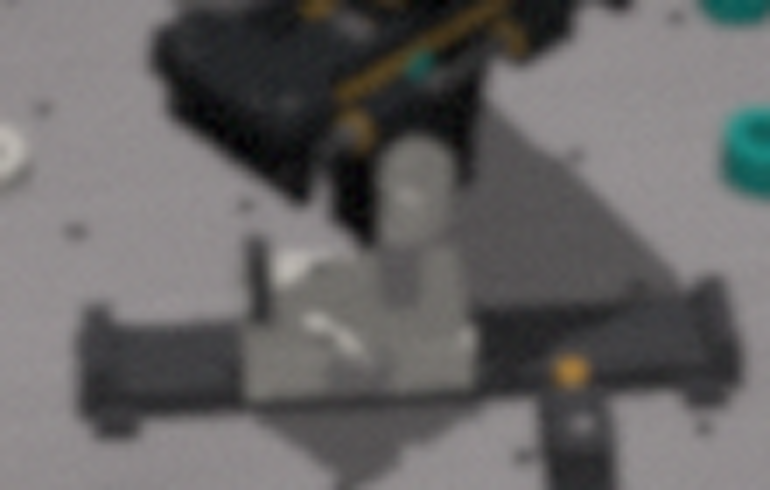

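Only the right part of the ring shows, because the near finger hides the left. Its right edge at crop x≈455 puts its centre near 403, against the post at ≈401. I'll take out 1.7 mm and lower in small steps.

>>> apply_moves:
  increments:
    - {"grip":200,"xyz":[1.7,0,0],"rotation":[0,0,0]}
    - {"grip":200,"xyz":[1.7,0,4],"rotation":[0,0,0]}
    - {"grip":200,"xyz":[1.7,0,8],"rotation":[0,0,0]}
    - {"grip":200,"xyz":[1.7,0,12],"rotation":[0,0,0]}
    - {"grip":200,"xyz":[1.7,0,12],"rotation":[0,0,0]}

```text
time: 6.7
ee_pos: [0.6166, 0.0369, 0.0869]
eef_rot: [0.865, -0.502, -0.002, 0.0]
ft_force: [0.1, 0.1, -1.0]
width: 0.0398
```

```bash
python3 - <<'E'
from h import *
inc([.6168,.0368,.0545],-60)
E
```

```text
t 6.70 tcp [0.6166 0.0369 0.0869] shift [ 0.3 -0.2 32.4] turn [ 0.18  0.21 -0.21] w 0.0398 F [ 0.1  0.1 -1. ]
```

>>> apply_moves:
  increments:
    - {"grip":200,"xyz":[0.2,0,4],"rotation":[0.2,0.2,0]}
    - {"grip":200,"xyz":[0.2,0,8],"rotation":[0.2,0.2,0]}
    - {"grip":200,"xyz":[0.2,0,12],"rotation":[0.2,0.2,0]}
    - {"grip":200,"xyz":[0.2,0,12],"rotation":[0.2,0.2,0]}

```text
time: 7.2
ee_pos: [0.6164, 0.0367, 0.0745]
eef_rot: [0.865, -0.502, -0.0, 0.0]
ft_force: [-0.7, 1.1, -0.7]
width: 0.0401
```

```bash
python3 - <<'E'
from h import *
inc([.6168,.0368,.0545],-60)
E
```

```text
t 7.20 tcp [0.6164 0.0367 0.0745] shift [ 0.1 -0.4 20. ] turn [ 0.02  0.03 -0.22] w 0.0401 F [-0.7  1.1 -0.7]
```

Bottom is at about 62 mm and the forces are negligible, so it's around the post. Continuing.

>>> apply_moves:
  increments:
    - {"grip":200,"xyz":[0,0,5],"rotation":[0,0,0]}
    - {"grip":200,"xyz":[0,0,10],"rotation":[0,0,0]}
    - {"grip":200,"xyz":[0,0,15],"rotation":[0,0,0]}
    - {"grip":200,"xyz":[0,0,18],"rotation":[0,0,0]}
    - {"grip":200,"xyz":[0,0,18],"rotation":[0,0,0]}

```text
time: 7.82
ee_pos: [0.6163, 0.0366, 0.0562]
eef_rot: [0.865, -0.502, -0.0, 0.0]
ft_force: [-0.1, -1.4, 0.2]
width: 0.0399
```

>>> apply_moves:
  increments:
    - {"grip":200,"xyz":[0,0,1],"rotation":[0,0,0]}
    - {"grip":200,"xyz":[0,0,2],"rotation":[0,0,0]}
    - {"grip":200,"xyz":[0,0,2],"rotation":[0,0,0]}

```text
time: 8.2
ee_pos: [0.6164, 0.0367, 0.0547]
eef_rot: [0.865, -0.502, -0.0, 0.0]
ft_force: [-1.3, -1.1, 4.2]
width: 0.0398
```

```bash
python3 - <<'E'
from h import *
inc([.6168,.0368,.0545],-60)
c=grab('scene','scene5')
cv2.imwrite('pics/s5.png',cv2.resize(c['img'][170:240,270:380],None,fx=7,fy=7,interpolation=cv2.INTER_CUBIC))
E
```

```text
t 8.20 tcp [0.6164 0.0367 0.0547] shift [ 0.1 -0.4  0.2] turn [ 0.02  0.02 -0.21] w 0.0398 F [-1.3 -1.1  4.2]
```

View pics/s5.png

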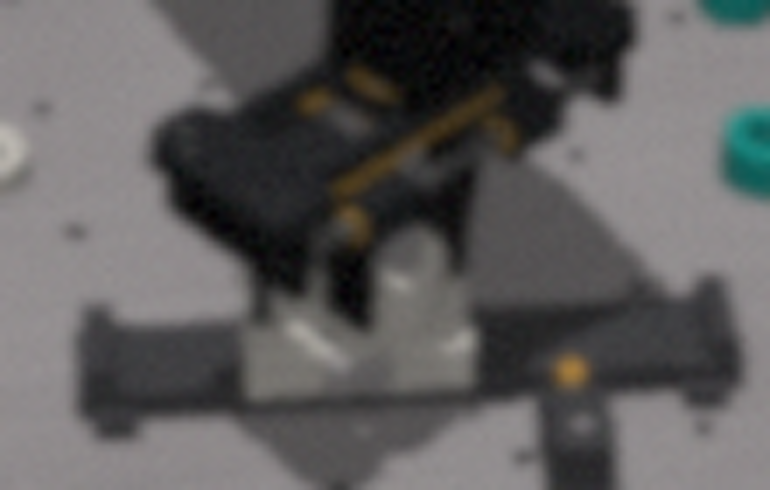

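Upward contact of 4 N at exactly the expected height means the ring is seated around the post. Releasing partly, then lifting.

>>> apply_moves:
  increments:
    - {"grip":95,"xyz":[0,0,0],"rotation":[0,0,0]}
    - {"grip":95,"xyz":[0,0,0],"rotation":[0,0,0]}
    - {"grip":95,"xyz":[0,0,0],"rotation":[0,0,0]}

```text
time: 8.62
ee_pos: [0.6164, 0.0367, 0.0545]
eef_rot: [0.865, -0.502, -0.0, 0.0]
ft_force: [-0.1, -0.1, -0.2]
width: 0.0533
```

>>> apply_moves:
  increments:
    - {"grip":95,"xyz":[0,0,-10],"rotation":[0,0,0]}
    - {"grip":95,"xyz":[0,0,-30],"rotation":[0,0,0]}
    - {"grip":95,"xyz":[0,0,-60],"rotation":[0,0,0]}
    - {"grip":95,"xyz":[0,0,-85],"rotation":[0,0,0]}
    - {"grip":95,"xyz":[0,0,-90],"rotation":[0,0,0]}

```text
time: 9.25
ee_pos: [0.6177, 0.037, 0.1476]
eef_rot: [0.865, -0.502, 0.002, -0.001]
ft_force: [0.4, 0.7, 0.6]
width: 0.0545
```

```bash
python3 - <<'E'
from h import *
inc([.6168-.115*.15,.0368-.115*.989,.13],-8.6)
inc([.6168-.115*.15,.0368-.115*.989,.13],81.4)
c=grab('scene','scene6')
cv2.imwrite('pics/s6.png',cv2.resize(c['img'][170:240,270:380],None,fx=7,fy=7,interpolation=cv2.INTER_CUBIC))
E
```

```text
t 9.25 tcp [0.6177 0.037  0.1476] shift [89.8 72.4 17.6] turn [ -0.14  -0.17 -51.61] w 0.0545 F [0.4 0.7 0.6]
t 9.25 tcp [0.6177 0.037  0.1476] shift [89.8 72.4 17.6] turn [ 3.0000e-02 -2.7000e-01 -1.4161e+02] w 0.0545 F [0.4 0.7 0.6]
```

View pics/s6.png

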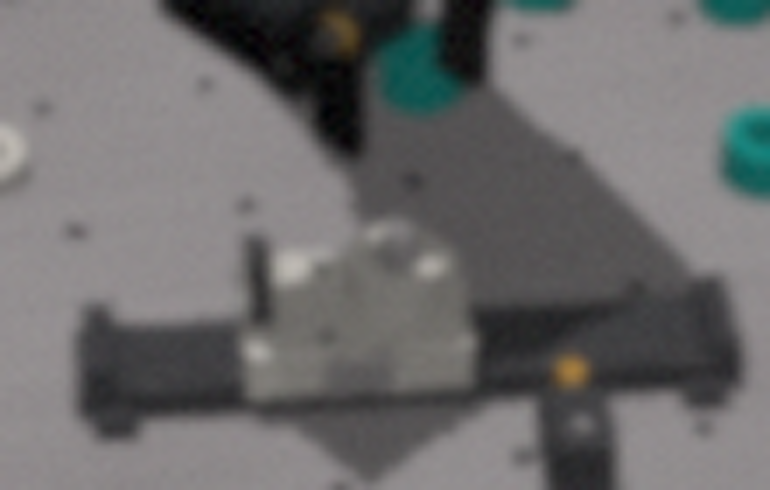

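The ring sits on the carriage with the post through it (crop (405,250)). Now I go behind the tab with the jaws shut and turned across the rail.

>>> apply_moves:
  increments:
    - {"grip":255,"xyz":[18,14,0],"rotation":[0,0,-10]}
    - {"grip":255,"xyz":[36,29,0],"rotation":[0,0,-20]}
    - {"grip":255,"xyz":[55,43,2],"rotation":[0,0,-30]}
    - {"grip":255,"xyz":[72,58,5],"rotation":[0,0,-40]}
    - {"grip":255,"xyz":[90,72,10],"rotation":[0,0,-50]}
  squeeze: 20

```text
time: 9.93
ee_pos: [0.599, -0.0778, 0.136]
eef_rot: [0.996, -0.086, 0.001, -0.0]
ft_force: [0.5, -0.3, -0.4]
width: 0.0122
```

```bash
python3 - <<'E'
from h import *
inc([.6168-.105*.15,.0368-.105*.989,.058],-8.6)
E
```

```text
t 9.93 tcp [ 0.599  -0.0778  0.136 ] shift [  0.1 -10.9  78. ] turn [-0.03 -0.08 -1.28] w 0.0122 F [ 0.5 -0.3 -0.4]
```

>>> apply_moves:
  increments:
    - {"grip":255,"xyz":[0,0,25],"rotation":[0,0,-1.3]}
    - {"grip":255,"xyz":[0,0,50],"rotation":[0,0,-1.3]}
    - {"grip":255,"xyz":[0,0,75],"rotation":[0,0,-1.3]}
    - {"grip":255,"xyz":[0,0,78],"rotation":[0,0,-1.3]}
    - {"grip":255,"xyz":[0,-10,78],"rotation":[0,0,-1.3]}

```text
time: 10.55
ee_pos: [0.6009, -0.0684, 0.0583]
eef_rot: [0.997, -0.076, 0.001, -0.0]
ft_force: [0.3, 0.6, 1.0]
width: 0.0006
```

```bash
python3 - <<'E'
from h import *
inc([.6168-.072*.15,.0368-.072*.989,.058],-8.6)
c=grab('scene','scene7')
cv2.imwrite('pics/s7.png',cv2.resize(c['img'][170:240,270:380],None,fx=7,fy=7,interpolation=cv2.INTER_CUBIC))
E
```

```text
t 10.55 tcp [ 0.6009 -0.0684  0.0583] shift [ -0.1 -34.3   0.3] turn [-0.02 -0.08 -0.06] w 0.0006 F [0.3 0.6 1. ]
```

View pics/s7.png

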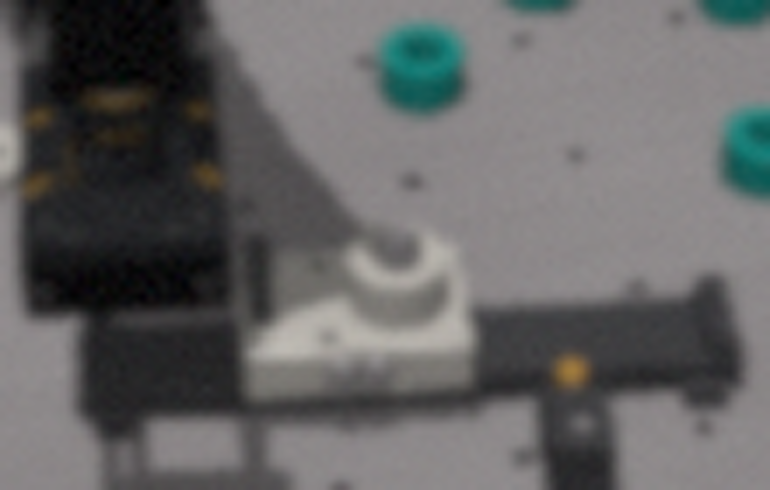

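The ring sits flat on the carriage (crop (400,285)), and the gripper is behind the tab. Pushing.

>>> apply_moves:
  increments:
    - {"grip":255,"xyz":[0,-15,0],"rotation":[0,0,0]}
    - {"grip":255,"xyz":[0,-25,0],"rotation":[0,0,0]}
    - {"grip":255,"xyz":[0,-32,0],"rotation":[0,0,0]}
    - {"grip":255,"xyz":[0,-37,0],"rotation":[0,0,0]}
    - {"grip":255,"xyz":[0,-42,0],"rotation":[0,0,0]}

```text
time: 11.22
ee_pos: [0.6078, -0.0245, 0.0591]
eef_rot: [0.997, -0.075, 0.001, -0.0]
ft_force: [-0.3, -1.8, 0.7]
width: 0.0005
```

>>> apply_moves:
  increments:
    - {"grip":255,"xyz":[0,-9,0],"rotation":[0,0,0]}
    - {"grip":255,"xyz":[0,-18,0],"rotation":[0,0,0]}
    - {"grip":255,"xyz":[0,-27,0],"rotation":[0,0,0]}
    - {"grip":255,"xyz":[0,-36,0],"rotation":[0,0,0]}
    - {"grip":255,"xyz":[0,-45,0],"rotation":[0,0,0]}

```text
time: 11.85
ee_pos: [0.6146, 0.0206, 0.0592]
eef_rot: [0.997, -0.075, 0.001, -0.0]
ft_force: [0.8, -1.4, -0.1]
width: 0.0005
```

```bash
python3 - <<'E'
from h import *
inc([.6168+.011*.15,.0368+.011*.989,.058],-8.6)
c=grab('scene','scene8')
cv2.imwrite('pics/s8.png',cv2.resize(c['img'][170:240,270:380],None,fx=7,fy=7,interpolation=cv2.INTER_CUBIC))
E
```

```text
t 11.85 tcp [0.6146 0.0206 0.0592] shift [ -0.3 -27.3   1.2] turn [-0.06 -0.16  0.04] w 0.0005 F [ 0.8 -1.4 -0.1]
```

View pics/s8.png

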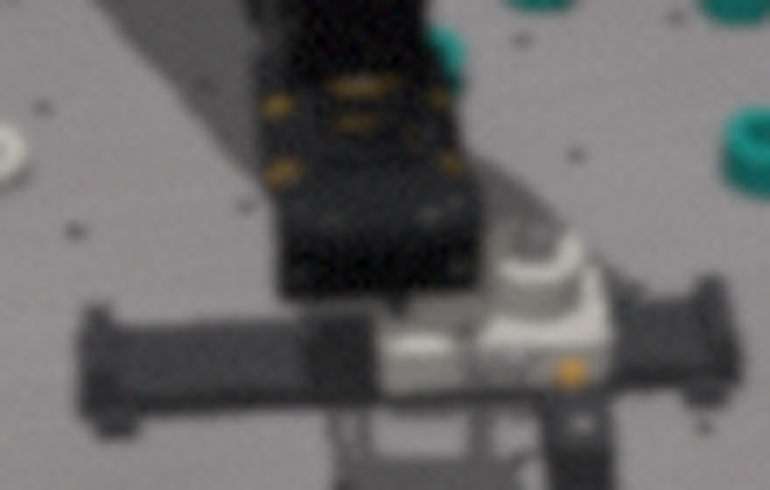

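The carriage has moved about 52 mm, to q≈0.09. Its middle studs are now near crop x≈500 and the roller is at 570. I'll go slower from here.

>>> apply_moves:
  increments:
    - {"grip":255,"xyz":[0,-5,1],"rotation":[0,0,0]}
    - {"grip":255,"xyz":[0,-9,1],"rotation":[0,0,0]}
    - {"grip":255,"xyz":[0,-13,1],"rotation":[0,0,0]}
    - {"grip":255,"xyz":[0,-16,1],"rotation":[0,0,0]}
    - {"grip":255,"xyz":[0,-18,1],"rotation":[0,0,0]}

```text
time: 12.52
ee_pos: [0.6169, 0.0385, 0.0582]
eef_rot: [0.997, -0.075, 0.001, 0.0]
ft_force: [-2.3, -5.8, 3.6]
width: 0.0002
```

>>> apply_moves:
  increments:
    - {"grip":255,"xyz":[0,-1,0],"rotation":[0,0,0]}
    - {"grip":255,"xyz":[0,-2,0],"rotation":[0,0,0]}
    - {"grip":255,"xyz":[0,-3,0],"rotation":[0,0,0]}
    - {"grip":255,"xyz":[0,-4,0],"rotation":[0,0,0]}

```text
time: 13.02
ee_pos: [0.6175, 0.0426, 0.0582]
eef_rot: [0.997, -0.075, 0.001, 0.0]
ft_force: [-0.1, -2.0, 1.5]
width: 0.0004
```

>>> apply_moves:
  increments:
    - {"grip":255,"xyz":[0,-1,0],"rotation":[0,0,0]}
    - {"grip":255,"xyz":[0,-2,0],"rotation":[0,0,0]}

```text
time: 13.28
ee_pos: [0.6177, 0.0455, 0.0582]
eef_rot: [0.997, -0.074, 0.001, -0.0]
ft_force: [0.2, 0.4, -0.2]
width: 0.0005
```

```bash
python3 - <<'E'
from h import *
inc([.6168+.011*.15,.0368+.011*.989,.058],-8.6)
c=grab('scene','scene9')
cv2.imwrite('pics/s9.png',cv2.resize(c['img'][170:240,270:380],None,fx=7,fy=7,interpolation=cv2.INTER_CUBIC))
E
```

```text
t 13.28 tcp [0.6177 0.0455 0.0582] shift [ 0.4 -2.2  0.2] turn [-0.05 -0.1   0.09] w 0.0005 F [ 0.2  0.4 -0.2]
```

View pics/s9.png

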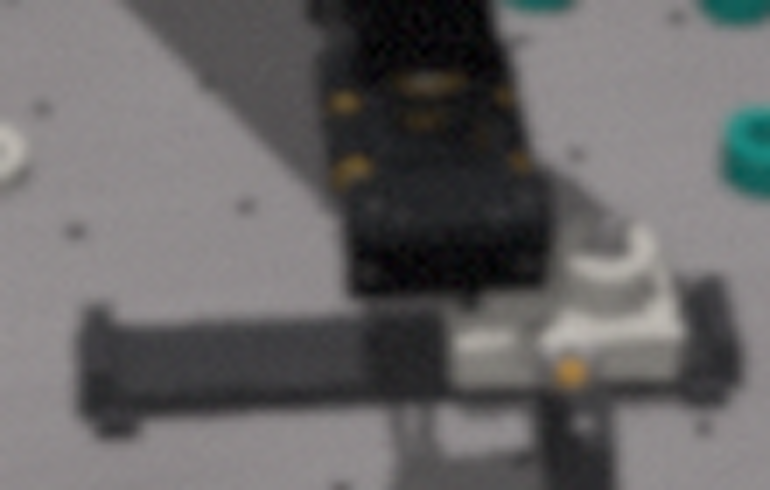

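The force rose to 6 N and then dropped to 0, and the roller (570) is at the carriage's middle (455–682), so it has snapped in. I'll retreat and verify.

>>> apply_moves:
  increments:
    - {"grip":255,"xyz":[0,5,0],"rotation":[0,0,0]}
    - {"grip":255,"xyz":[0,15,0],"rotation":[0,0,0]}
    - {"grip":255,"xyz":[0,30,-10],"rotation":[0,0,0]}
    - {"grip":255,"xyz":[0,50,-60],"rotation":[0,0,0]}
    - {"grip":255,"xyz":[0,60,-110],"rotation":[0,0,0]}

```text
time: 13.95
ee_pos: [0.6082, -0.0165, 0.1698]
eef_rot: [0.997, -0.075, 0.001, -0.0]
ft_force: [1.5, -1.0, -0.3]
width: 0.0003
```

>>> apply_moves:
  increments:
    - {"grip":255,"xyz":[-30,50,0],"rotation":[0,0,0]}
    - {"grip":255,"xyz":[-60,90,0],"rotation":[0,0,0]}
    - {"grip":255,"xyz":[-90,140,0],"rotation":[0,0,0]}
    - {"grip":255,"xyz":[-110,180,0],"rotation":[0,0,0]}
    - {"grip":255,"xyz":[-120,220,0],"rotation":[0,0,0]}

```text
time: 14.58
ee_pos: [0.4547, -0.2184, 0.1706]
eef_rot: [0.997, -0.076, 0.001, 0.001]
ft_force: [0.2, -0.1, -0.3]
width: 0.0004
```

```bash
python3 - <<'E'
from car import *
c=grab('scene','scene10'); t=grab('top','top10')
a=cv2.resize(c['img'][170:240,270:380],None,fx=5,fy=5,interpolation=cv2.INTER_CUBIC)
b=cv2.resize(t['img'][140:195,240:350],None,fx=5,fy=5,interpolation=cv2.INTER_CUBIC)
cv2.imwrite('pics/f.png',np.vstack([a,b[:240]]))
d=np.array([.15,.989])
for n,x in(('top',t),('scene',c)):
    P=cloud(x); g=cv2.cvtColor(x['img'],cv2.COLOR_BGR2GRAY)
    m=(P[...,2]>.060)&(P[...,2]<.073)&(g>110)&(abs(P[...,0]-.629)<.035)&(abs(P[...,1]-.12)<.035); q=P[m]
    ci=cv2.minEnclosingCircle((q[:,:2]*1000).astype('float32')) if len(q) else None
    m=(P[...,2]>.074)&(abs(P[...,0]-.63)<.03)&(abs(P[...,1]-.12)<.03); 
    print(n,'ring',ci,np.median(q[:,2]) if len(q) else 0,'post',P[m].mean(0).round(4))
    try: print(car(x)[0])
    except Exception as e: print(e)
inc([.6,0,.1])
E
```

```text
top ring ((630.9373779296875, 117.4892578125), 20.329235076904297) 0.06549779477506101 post [0.6297 0.1185 0.0781]
((627.0288696289062, 100.44387817382812), (88.66551208496094, 60.22128677368164), 81.3152084350586)
scene ring ((630.7581176757812, 117.95035552978516), 20.307313919067383) 0.06650317658752325 post [0.6307 0.1172 0.0791]
((630.2733154296875, 100.94094848632812), (89.0886459350586, 62.35968780517578), 76.84026336669922)
t 14.68 tcp [ 0.4538 -0.2218  0.1702] shift [ 109.2 -242.3   69.8] turn None w 0.0003 F [-0.5  0.2 -0.8]
```

View pics/f.png

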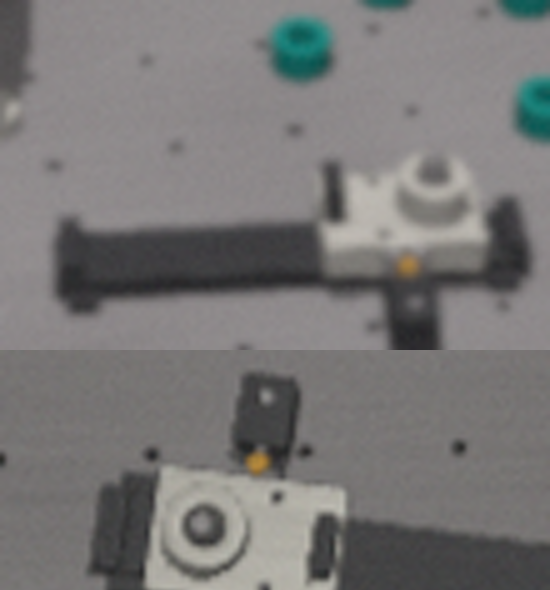

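The ring is flat and concentric with the post: its top is at about 66 mm and its axis is 1–1.5 mm from the post. The carriage moved about 82.5 mm, and the roller (407,265) lines up with the carriage's middle. One last numeric check of the roller against the carriage centre, then I hand in.

```bash
python3 - <<'E'
from car import *
d=np.array([.15,.989])
for n in('top10','scene10'):
    c=load(n);h=cv2.cvtColor(c['img'],cv2.COLOR_BGR2HSV); mm=cv2.inRange(h,(8,120,80),(25,255,255)); k,l,s,ce=cv2.connectedComponentsWithStats(mm)
    for i in range(1,k):
        w=plane(c,[ce[i]],.035)[0]
        if abs(w[0]-.65)<.07 and abs(w[1])<.2: print(n,'along-rail roller-centre mm',((w[:2]*1000-np.array(car(c)[0][0]))@d).round(1))
t=load('top0');t2=load('top10')
print('moved',(np.array(car(t2)[0][0])-np.array(car(t)[0][0]))@d)
print(r.close_job())
E
```

```text
top10 along-rail roller-centre mm -0.1
scene10 along-rail roller-centre mm -0.3
moved 82.48129475784302
the job is handed in; nothing more can be done
None
```

The tall ring is on the carriage's post and the carriage is held in the detent. I handed the job in at about 14.7 s of the 61 s allowed; it reports no verdict.

- **Ring:** I took the 24 mm metal ring from among the turquoise look-alikes and lowered it over the post. It touched down with about 4 N at the expected height, and only then did I release it.
- **Carriage:** I pushed the tab from behind with the jaws shut. The push force rose to about 6 N and then fell to 0 as the roller snapped in, and I backed the arm well clear.

Last checks from both cameras:
- **Ring seat:** its top is at 65.5–66.5 mm, where 66 mm is expected. Its axis is within about 1.5 mm of the post.
- **Detent:** the roller is within 0.3 mm of the carriage's middle along the rail. The carriage moved 82.5 mm, against about 83 mm estimated beforehand.
- **Disagreement:** the scene camera's outline of the carriage came out skewed, at 76.8° against 81.3° from the top camera. I put that down to the ring and post in view, because the positions along the rail still agreed.
- **Not re-measured:** I did not check the other ring, jar, dish and screwdriver at the end. The arm was never brought down near them.

Two early move calls were refused because I left out the rotation field; nothing moved.

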